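# Shim the rocking granite measuring plate

### The job

The granite measuring plate on the bench rocks because its orange foot is too short and hangs just above the bench. With the fingertips push the yellow wedge along the bench, thin end first, under the orange foot until it is snug and the plate sits level, then press gently on the orange dot on the plate's top above that foot to check that it no longer rocks, and take the hand away. Never pinch or lift the wedge, do not shove the plate, and leave the other things alone.

Things in the scene. Friction and masses are not known exactly. Their poses are not given: they have to be found in the camera images.
- plate: Loose dark granite plate, about 3.6 kg, 220 (x) x 150 (y) mm, slab 26 to 62 mm above the bench, level on steel ball feet. Origin: on the bench under its centre, z up. Blue dial indicator stand bolted on around x -65, y +35 mm, 196 mm high; its gauge reaches x +30, y +15 to +40 mm, above z 100 mm. Feet at x +-85, y +-55 mm; the orange one (+85, -55) is 10 mm short. It slides only above 10 N.
- short_foot (a point): Lowest point of the orange ball foot (radius 12 mm), 10 mm above the bench while the plate is level; 20 mm inside the plate's -y edge, 25 mm inside its +x edge. The wedge first touches it when this point is at about x = +13 mm in the wedge's frame (10 mm thickness); each 6 mm of further push raises it 1 mm.
- corner_top (a point): Point on the plate's flat top straight above the orange foot, marked by an orange dot 20 mm across, 62 mm above the bench: where to press. Without a wedge, roughly 3 N down here tips the plate onto the orange foot; let go, it tips back. Well shimmed, it stays firm.
- wedge: Loose yellow plastic wedge, about 140 g, flat on the bench: 110 (x) x 45 (y) mm, thickness falling evenly from 21 mm at the back (x -55) to 3 mm at the thin end (x +55). Origin: centre of underside; +x to the thin end, z up. Starts on the plate's -y side, pointing roughly at the orange foot. Slides with about 1 N, takes 3 to 6 N as it lifts the foot; stays where left.
- wedge_back (a point): Middle of the wedge's upright back face (45 mm wide, 21 mm high), 10.5 mm above the bench: where to push.
- block: Loose bright steel block, 50 x 75 x 30 mm high, origin at the centre of its underside; bystander.
- offcut: Loose dark steel square tube offcut standing upright, 50 x 50 x 50 mm high, origin at the centre of its underside; bystander.
- tin: Loose green jar with a red cap, 66 mm across, 90 mm high, origin at the centre of its underside; bystander.
Things that resemble listed ones, but are neither listed nor needed, are in the scene too. Several things have the shape of the wedge; the one meant has the colours described above.

How it is judged:
By the outcome, as a careful person would: the job done as asked, in the order asked, and still so for the second after the job is handed in, with the robot touching nothing.
It also fails if it takes over 51 s, if anything falls off the work surface, if the arm or the gripper's body presses on something with over 40 N, if the wrist force passes 120 N, or if a joint passes its speed limit or range.

### The arm

A 6-joint arm with a two-finger parallel gripper is mounted at the origin on the work surface. World frame = base frame: x ahead of the robot, y to its left, z up, the work surface at z = 0. Lengths are in mm, angles in degrees, forces in N, time in s.
With the tool pointing down it reaches from about 350 to 850 mm from the base axis. Payload 8.1 kg.
Tool frame: the origin (TCP) lies at the centre of the arm's flange, where the gripper is bolted on; the fingertips stand 173 mm ahead of it and the grasp point (between the pads) lies 155 mm ahead of it; z points along the fingers, y is the line along which they close (so a half turn about z gives the same grasp; the last joint's range is limited). The gripper opens to 85 mm and grips with 20 to 120 N. Pads are 22 mm wide; open, the fingers measure 114 mm over their backs; the gripper's body (76 mm by 85 mm) begins 54 mm behind the grasp point. The pads swing forward as they close: fully open they stand 13 mm farther back than shut.
Start: joints at [70.623, 7.471, 85.268, -0, 87.261, -4.893], TCP at [150.048, 580.941, 404.692] pointing down, gripper open.
Joint ranges: [-169.43, 169.43], [-51.17, 129.36], [1.28, 143.12], [-76.62, 256.62], [0, 156.53], [-152.29, 152.29]. Speed limits (degrees/s): [136.94, 136.94, 159.86, 180, 180, 180].

### API

Orientations are given as [roll, pitch, yaw] about the fixed x, y, z axes, in that order (R = Rz(yaw) Ry(pitch) Rx(roll)).
In Python, from bench import * gives the robot as it stands.
- The arm moves only by the shell command python3 -m jog 'ROWS' [FORCE]. ROWS is text: rows parted by semicolons, each of 7 numbers parted by spaces: the shift along the tool's x, y, z scaled (see below), then the turn, a rotation vector about the tool's x, y, z scaled (see below), then the closure, from -1 (fully open) to 1 (shut). In form: tx ty tz wx wy wz hand; .... A call has 1 to 5 rows; each row shifts and turns the commanded pose from where the row before left it, along the tool's axes as they then stand; what a row does not reach is not made up. The controller multiplies each number of a shift by 0.1 m and each number of a turn by 60 degrees. A row lasts 1/8 s, in which the tool goes at most 62.5 mm and 10.7 degrees, less where a joint would pass 70% of its speed; a pose out of reach is approached as far as the arm can. A call with a number of a shift or a turn outside -1 to 1 is refused whole. A call with a gripper value outside its range is refused whole. The fingers move at their own pace and stop on an object; FORCE is the grip in N (left out, the last holds). Time passes only in rows, so rows that do not move let the fingers close. It gives the time, the measured TCP pose, the force, the opening and the grip force at its end, in the units of the state.
- sense(): the state, without advancing time (a new reading comes with each control period).
- snapshot(name): name is "side" or "top"; returns a dict with "img" (400x640x3 uint8, red, green, blue), "fx", "fy", "cx", "cy" (pixels), "extrinsics" (4x4, takes a point from camera to world coordinates). Camera axes: x right, y down, z forward; pixel columns grow to the right and rows downward; lengths in mm; the calibration is good to about 2 mm. A picture is of the moment at which its call begins. There is no depth.
- hand_in(): hands the job in; it is judged then, once.
The state is a dict: "time": time; "joint_pos": joint angles; "qd": joint speeds; "joint_efforts": joint torques, N m; "tool_pos": TCP position; "tcp_rot": TCP orientation; "ft_force": force on the tool from outside, world axes, zero at the start; "wrist_torque": the same for the moment, N m; "finger_gap": finger opening in mm; "grip_force": force on a finger pad.
Only numpy, scipy, OpenCV 4.12 (cv2) and the standard library are available. Lean on these libraries where they do the work, as an engineer would, in place of code of your own. Each camera call takes 0.05 s, during which the arm holds its last target. There are 200 camera calls.

## Working session

There is one attempt and no reset: what is moved stays moved. The work goes in short steps, Python scripts to look and compute and a shell command to move; the robot and the scene stay as the last step left them, time stands still between calls to the robot, and variables do not carry over. Pictures are saved under pics/ and viewed, at most 10 in all, crops included, and the job is handed in when it is done.

```bash
mkdir -p pics; cat > h.py <<'E'
from bench import *
import numpy as np, cv2
def shot(n,f):
    s=snapshot(n); cv2.imwrite('pics/'+f,s['img'][:,:,::-1]); np.save('pics/'+n+'.npy',s,allow_pickle=True); return s
def load(n): return np.load('pics/'+n+'.npy',allow_pickle=True).item()
def ray(s,u,v,z):
    E=np.array(s['extrinsics']); d=E[:3,:3]@[(u-s['cx'])/s['fx'],(v-s['cy'])/s['fy'],1]; o=E[:3,3]
    return (o+d*(z-o[2])/d[2]).round(1)
def proj(s,p):
    E=np.array(s['extrinsics']); q=E[:3,:3].T@(np.array(p)-E[:3,3]); return (q[0]/q[2]*s['fx']+s['cx']).round(1),(q[1]/q[2]*s['fy']+s['cy']).round(1)
def crop(s,x0,y0,w,h,k,f): cv2.imwrite('pics/'+f,cv2.resize(s['img'][y0:y0+h,x0:x0+w,::-1],None,fx=k,fy=k,interpolation=cv2.INTER_CUBIC))
E
python3 - <<'E'
from h import *
for n in('top','side'):
    s=shot(n,n+'0.png'); print(np.array(s['extrinsics']).round(2).tolist(),s['fx'])
S=sense();print(S['time'],S['tool_pos'],S['tcp_rot'],S['ft_force'],S['finger_gap'])
E
```

```text
[[-0.01, -1.0, 0.04, 510.87], [-1.0, 0.01, -0.0, -8.32], [0.0, -0.04, -1.0, 1594.99], [0.0, 0.0, 0.0, 1.0]] 502.60967432486694
[[0.78, -0.38, 0.49, 0.77], [-0.62, -0.49, 0.61, -747.62], [0.01, -0.78, -0.62, 798.89], [0.0, 0.0, 0.0, 1.0]] 383.9515139849277
0.1 [149.95417632 580.72640037 403.70815782] [-1.79900929e+02 -1.06236010e-02  1.65514795e+02] [-0.38879913  0.65402679 -0.22875615] 85.07911411127559
```

View pics/top0.png

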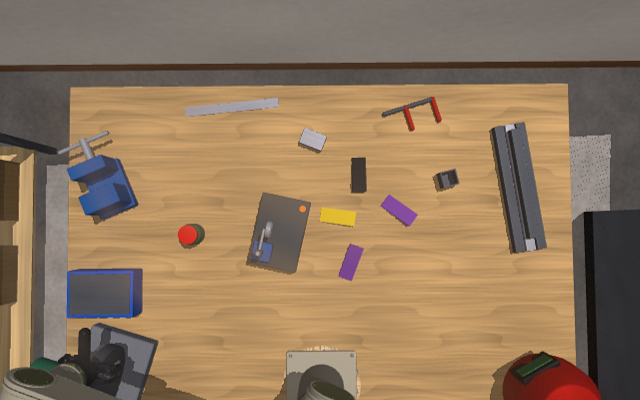

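View pics/side0.png

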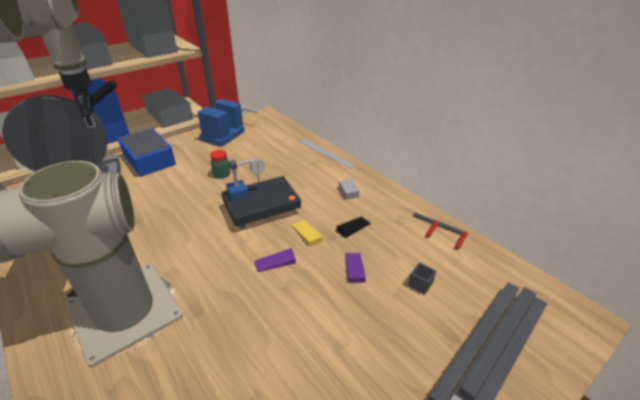

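Wedge-shaped candidates in the top view are yellow (338,217), purple (399,210), purple (350,262) and black (358,175). Yellow matches the description. The plate is at (279,233) with its orange dot at (303,209). I'll check this in one close crop.

```bash
python3 - <<'E'
from h import *
s=load('top'); crop(s,240,180,130,100,6,'c1.png')
hsv=cv2.cvtColor(s['img'],cv2.COLOR_RGB2HSV)
m=cv2.inRange(hsv,(23,170,120),(34,255,255)); m[:190]=0;m[240:]=0;m[:,:310]=0;m[:,365:]=0
c=max(cv2.findContours(m,0,1)[0],key=cv2.contourArea); r=cv2.minAreaRect(c);print(r,cv2.boxPoints(r).tolist())
o=cv2.inRange(hsv,(5,180,150),(20,255,255));o[:195]=0;o[225:]=0;o[:,:290]=0;o[:,315:]=0
M=cv2.moments(o);u,v=M['m10']/M['m00'],M['m01']/M['m00'];print(u,v,M['m00']/255,ray(s,u,v,62))
E
```

```text
((337.30572509765625, 216.20742797851562), (34.626888275146484, 13.546780586242676), 7.594643592834473) [[319.24896240234375, 220.63319396972656], [321.03936767578125, 207.2052459716797], [355.36248779296875, 211.7816619873047], [353.57208251953125, 225.20960998535156]]
302.2142857142857 208.5 28.0 [549.5  53.9  62. ]
```

View pics/c1.png

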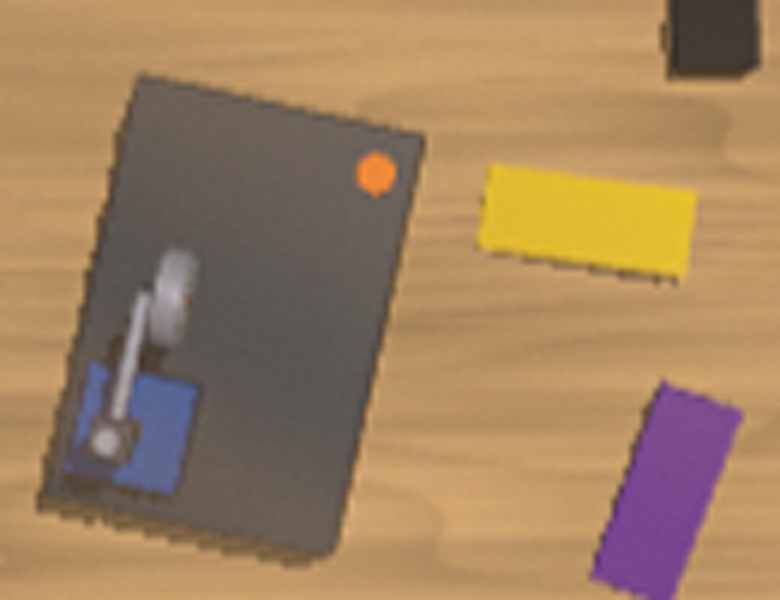

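The crop shows the plate with the orange dot at (376,173). The wedge corners are (490,165), (695,192), (684,278) and (479,249), with the thick end, where the shadow is, on the right. Now I'll work out poses.

```bash
python3 - <<'E'
from h import *
s=load('top'); R=lambda u,v,z: ray(s,u/6+240-.42,v/6+180-.42,z)
w=[R(490,165,3),R(695,192,21),R(684,278,21),R(479,249,3)]
for p in w: print(p)
f=(w[0]+w[3])/2;b=(w[1]+w[2])/2;d=(f-b)[:2];print('front',f,'back',b,np.hypot(*d),'ang',np.degrees(np.arctan2(d[1],d[0])),'sideang',[np.degrees(np.arctan2(*(w[i]-w[j])[[1,0]])) for i,j in((0,1),(3,2))], 'endnormals',[np.degrees(np.arctan2(*(w[i]-w[j])[[1,0]]))+90 for i,j in((0,3),(1,2))])
P=[R(141,75,62),R(425,135,62),R(338,553,62),R(40,498,62)]
for p in P: print(p)
for i in range(4):
    e=P[(i+1)%4]-P[i]; print(np.hypot(*e[:2]),np.degrees(np.arctan2(e[1],e[0])))
c=R(376,173,62);print('dot',c, 'dist from corner',c-P[1])
# side view overlay of wedge and dot
t=load('side'); print([proj(t,p) for p in w],proj(t,c))
crop(t,210,150,160,110,5,'c2.png')
E
```

```text
[554.9  -4.    3. ]
[ 539.4 -110.9   21. ]
[ 494.6 -104.7   21. ]
[510.7   2.2   3. ]
front [532.8  -0.9   3. ] back [ 517.  -107.8   21. ] 108.06132518158381 ang 81.59245656838806 sideang [np.float64(81.74987524059455), np.float64(81.43516564166937)] endnormals [np.float64(82.01513378474341), np.float64(82.12072184503495)]
[600.7 173.1  62. ]
[568.9  28.8  62. ]
[357.8  74.4  62. ]
[386.8 225.   62. ]
147.7624106462804 -102.4278683209335
215.9689097995357 167.8107444395265
153.36674998186535 79.10036276991035
220.10638336949708 -13.638494032761887
dot [549.7  53.8  62. ] dist from corner [-19.2  25.    0. ]
[(np.float64(302.9), np.float64(220.0)), (np.float64(320.5), np.float64(236.0)), (np.float64(307.3), np.float64(241.3)), (np.float64(290.5), np.float64(224.6))] (np.float64(290.3), np.float64(197.1))
```

View pics/c2.png

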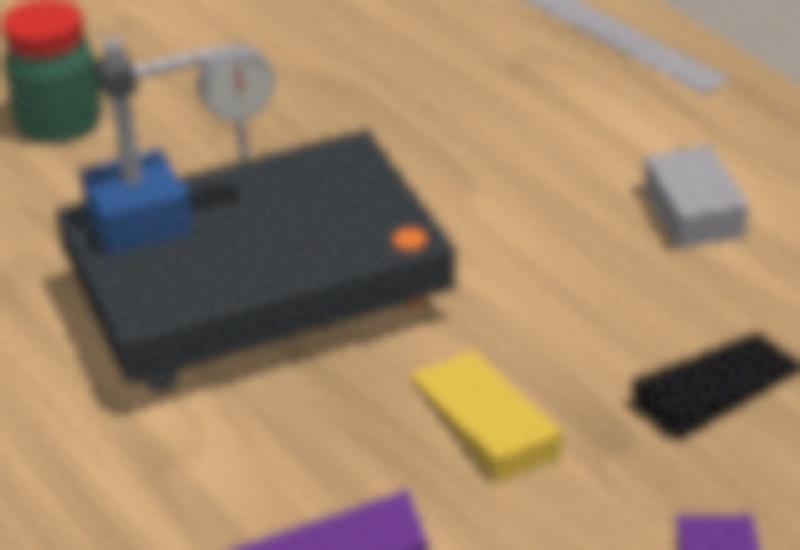

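```bash
python3 -m jog '0 0 -0.1 0 0 0.164 1;0 0 -0.1 0 0 0.164 1;0 0 -0.1 0 0 0.164 1;0 0 -0.1 0 0 0.164 1;0 0 0 0 0 0.164 1' 20; python3 -m jog '0 0 0 0 0 0.164 1;0 0 0 0 0 0.164 1;0 0 0 0 0 0.164 1;0 0 0 0 0 0.164 1;-0.23 0.18 0 0 0 0 1'
```

```text
time: 0.72
tool_pos: [150.1, 581.0, 445.3]
tcp_rot: [180.0, -0.0, 116.0]
ft_force: [0.2, -0.1, -0.0]
finger_gap: 0.4
grip_force: 0.0
time: 1.35
tool_pos: [161.9, 554.8, 443.7]
tcp_rot: [-180.0, 0.1, 76.9]
ft_force: [0.6, -0.6, -0.9]
finger_gap: -0.3
grip_force: 0.0
```

```bash
python3 -m jog '-0.479 0.376 0 0 0 0 1;-0.479 0.376 0 0 0 0 1;-0.479 0.376 0 0 0 0 1;-0.479 0.376 0 0 0 0 1;-0.479 0.376 0 0 0 0 1'; python3 -m jog '-0.479 0.376 0 0 0 0 1;-0.479 0.376 0 0 0 0 1;-0.479 0.376 0 0 0 0 1;-0.479 0.376 0 0 0 0 1;-0.479 0.376 0 0 0 0 1'; python3 -m jog '-0.479 0.376 0 0 0 0 1;-0.479 0.376 0 0 0 0 1;-0.479 0.376 0 0 0 0 1;0 0 0 0 0 0 1;0 0 0 0 0 0 1'
```

```text
time: 1.98
tool_pos: [291.7, 276.9, 444.4]
tcp_rot: [180.0, 0.0, 77.0]
ft_force: [1.5, -0.1, 0.2]
finger_gap: 0.1
grip_force: 0.0
time: 2.6
tool_pos: [420.8, 0.9, 444.6]
tcp_rot: [180.0, -0.0, 76.9]
ft_force: [1.7, 0.5, -0.7]
finger_gap: 0.5
grip_force: 0.0
time: 3.22
tool_pos: [497.9, -162.5, 443.9]
tcp_rot: [-179.9, -0.0, 76.9]
ft_force: [-0.4, 1.1, 0.0]
finger_gap: 0.1
grip_force: 0.0
```

```bash
python3 -m jog '0 0.023 0.55 0 0 0 1;0 0 0.6 0 0 0 1;0 0 0.6 0 0 0 1;0 0 0.5 0 0 0 1;0 0 0.38 0 0 0 1';python3 -m jog '0 0 0 0 0 0 1;0.1 0 0 0 0 0 1;0 0 0 0 0 0 1'; python3 - <<'E'
from h import *
s=shot('top','t2.png');crop(s,280,190,110,80,7,'c3.png')
E
```

```text
time: 3.85
tool_pos: [499.4, -161.0, 180.0]
tcp_rot: [-179.9, -0.0, 77.1]
ft_force: [1.1, 0.2, -0.2]
finger_gap: -0.1
grip_force: 0.0
time: 4.22
tool_pos: [504.0, -152.7, 184.4]
tcp_rot: [179.8, 0.0, 77.0]
ft_force: [-0.5, -0.4, -0.3]
finger_gap: 0.1
grip_force: 0.0
```

View pics/c3.png

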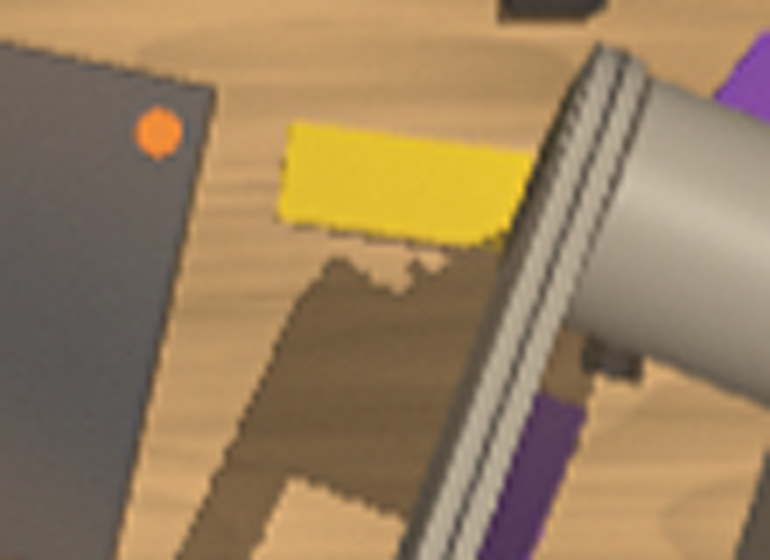

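```bash
python3 -m jog '0.1 0 0 0 0 0 1;0.1 0 0 0 0 0 1;0.05 0 0 0 0 0 1;0.05 0 0 0 0 0 1;0.05 0 0 0 0 0 1';python3 -m jog '0.05 0 0 0 0 0 1;0.05 0 0 0 0 0 1;0.05 0 0 0 0 0 1;0.05 0 0 0 0 0 1;0.05 0 0 0 0 0 1'; python3 -m jog '0.05 0 0 0 0 0 1;0.05 0 0 0 0 0 1;0.05 0 0 0 0 0 1;0 0 0 0 0 0 1';python3 - <<'E'
from h import *
S=sense();print(S['tool_pos'])
s=shot('top','t3.png');crop(s,280,190,110,80,7,'c4.png')
E
```

```text
time: 4.9
tool_pos: [510.5, -118.9, 181.6]
tcp_rot: [-180.0, 0.0, 77.0]
ft_force: [-1.3, -1.1, 0.2]
finger_gap: 0.3
grip_force: 0.4
time: 5.52
tool_pos: [516.1, -94.5, 181.7]
tcp_rot: [-180.0, 0.0, 77.0]
ft_force: [-1.2, -0.7, -0.4]
finger_gap: -0.2
grip_force: 0.2
time: 6.02
tool_pos: [519.6, -79.8, 181.7]
tcp_rot: [180.0, -0.0, 77.0]
ft_force: [0.2, -0.2, 0.5]
finger_gap: 0.3
grip_force: 0.0
[519.55682692 -79.79115816 181.72714306]
```

View pics/c4.png

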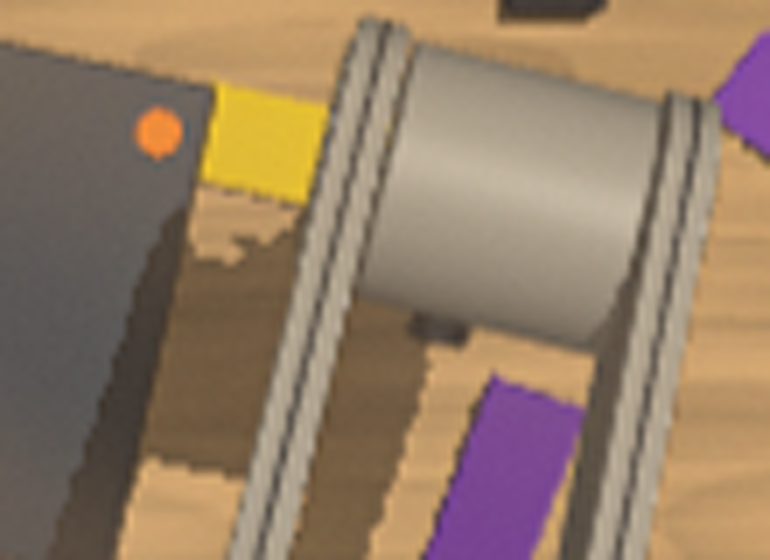

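The crop shows the wedge flush with the pusher, entering under the plate edge. Its side edges run (217,85)-(330,105) and (203,180)-(305,203), and the dot is at (158,132). I'll check the lateral offset.

```bash
python3 - <<'E'
from h import *
s=load('top'); R=lambda u,v,z: ray(s,u/7+280-.43,v/7+190-.43,z)[:2]
a,b,c,d=R(217,85,9),R(330,105,14),R(203,180,9),R(305,203,14)
F=R(158,132,62);print('F',F)
an=lambda v:np.degrees(np.arctan2(v[1],v[0]))
print(a,b,c,d,an(a-b),an(c-d))
th=np.radians((an(a-b)+an(c-d))/2);u=np.array([np.cos(th),np.sin(th)]);r=np.array([u[1],-u[0]])
print(np.degrees(th),[(p-F)@r for p in(a,b,c,d)])
E
```

```text
F [549.7  54.1]
[572.   29.5] [562.4 -21.3] [529.2  36.2] [518.4  -9.7] 79.29864927610083 76.75948008481272
78.02906468045677 [np.float64(26.91746131428621), np.float64(28.062939183979193), np.float64(-16.341448334199576), np.float64(-17.386209823199795)]
```

```bash
python3 -m jog '0.05 -0.005 0 0 0 0 1;0.05 -0.005 0 0 0 0 1;0.05 -0.005 0 0 0 0 1;0.05 -0.005 0 0 0 0 1;0.05 -0.005 0 0 0 0 1';python3 -m jog '0.05 -0.005 0 0 0 0 1;0.05 -0.005 0 0 0 0 1;0.05 -0.005 0 0 0 0 1;0.03 -0.002 0 0 0 0 1;0.02 0 0 0 0 0 1'; for i in 1 2 ; do python3 -m jog '0.01 0 0 0 0 0 1;0.01 0 0 0 0 0 1'; done
```

```text
time: 6.7
tool_pos: [522.7, -54.9, 181.7]
tcp_rot: [180.0, 0.0, 77.0]
ft_force: [-0.9, -0.3, 0.2]
finger_gap: -0.1
grip_force: 0.5
time: 7.32
tool_pos: [525.6, -35.2, 181.7]
tcp_rot: [180.0, 0.0, 77.0]
ft_force: [-0.6, 0.0, 0.9]
finger_gap: 0.0
grip_force: 0.6
time: 7.58
tool_pos: [526.0, -33.5, 181.7]
tcp_rot: [-180.0, 0.0, 77.0]
ft_force: [-0.4, -0.3, 1.5]
finger_gap: 0.3
grip_force: 0.6
time: 7.82
tool_pos: [526.4, -31.5, 181.7]
tcp_rot: [180.0, 0.0, 77.0]
ft_force: [-1.0, -0.8, 1.3]
finger_gap: 0.0
grip_force: 0.6
```

```bash
for i in 1; do python3 -m jog '0.01 0 0 0 0 0 1;0.01 0 0 0 0 0 1;0.01 0 0 0 0 0 1'; python3 -m jog '0.01 0 0 0 0 0 1;0.01 0 0 0 0 0 1;0.01 0 0 0 0 0 1'; done; python3 -m jog '0.01 0 0 0 0 0 1;0.01 0 0 0 0 0 1'
```

```text
time: 8.2
tool_pos: [527.1, -28.5, 181.7]
tcp_rot: [-180.0, 0.0, 77.0]
ft_force: [-0.5, -0.6, 1.1]
finger_gap: -0.2
grip_force: 0.6
time: 8.57
tool_pos: [527.7, -25.9, 181.7]
tcp_rot: [-180.0, 0.0, 77.0]
ft_force: [-1.0, -4.7, 1.7]
finger_gap: -0.2
grip_force: 2.6
time: 8.82
tool_pos: [528.2, -24.3, 181.7]
tcp_rot: [-180.0, 0.1, 77.0]
ft_force: [-2.0, -9.0, 1.5]
finger_gap: 0.1
grip_force: 4.2
```

```bash
python3 - <<'E'
from h import *
for i in range(4): print(sense()['ft_force'].round(2),sense()['tool_pos'].round(2)); snapshot('side')
s=shot('top','t5.png');crop(s,280,190,110,80,7,'c5.png')
E
```

```text
[-1.95 -8.96  1.47] [528.15 -24.29 181.72]
[-2.11 -6.6   1.23] [528.14 -24.26 181.69]
[-1.93 -6.62  0.52] [528.13 -24.25 181.7 ]
[-2.25 -6.88  2.08] [528.14 -24.26 181.71]
```

View pics/c5.png

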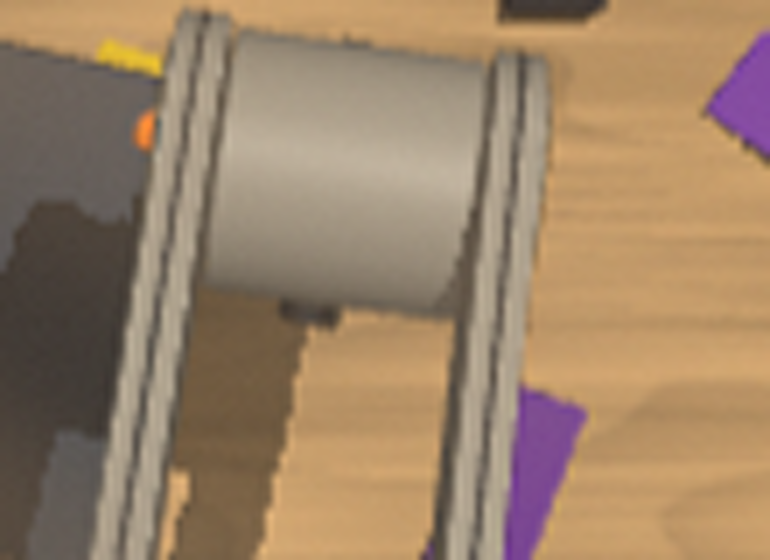

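The crop shows the wedge's thin end just peeking out past the plate's +x edge at (98-160,40-75). The dot hasn't moved, with its left edge at 135, and the push force rose to about 7 N, so the wedge is snug. I'll back away and look.

```bash
python3 -m jog '-0.02 0 0 0 0 0 1;-0.1 0 0 0 0 0 1;-0.3 0 0 0 0 0 1;-0.4 0 0 0 0 0 1;-0.3 0 0 0 0 0 1'; python3 -m jog '-0.2 0 -0.4 0 0 0 1;0 0 -0.4 0 0 0 1;0 0 0 0 0 0 1';python3 - <<'E'
from h import *
s=shot('top','t6.png');t=shot('side','s6.png');a=cv2.resize(s['img'][190:260,280:370],None,fx=6,fy=6,interpolation=2);b=cv2.resize(t['img'][180:250,260:310],None,fx=6,fy=6,interpolation=2)
cv2.imwrite('pics/c6.png',np.hstack([a[:,:450],b])[:,:,::-1])
E
```

```text
time: 9.7
tool_pos: [502.5, -134.3, 181.7]
tcp_rot: [180.0, -0.0, 76.9]
ft_force: [-0.8, 0.3, -0.5]
finger_gap: 0.2
grip_force: 0.0
time: 10.07
tool_pos: [499.9, -153.6, 265.7]
tcp_rot: [179.6, 0.0, 76.9]
ft_force: [0.1, -0.3, -0.5]
finger_gap: -0.3
grip_force: 0.0
```

View pics/c6.png

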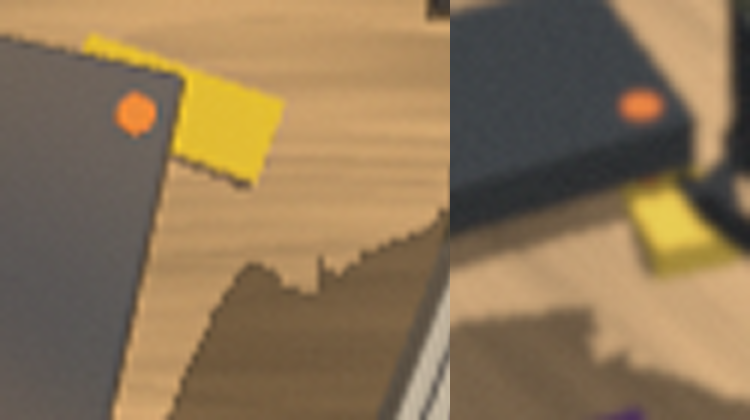

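The top view on the left shows the wedge with back corners at (284,100) and (256,184) and its thin corner at (88,37). It has yawed a few degrees clockwise. Next I'll measure where the foot sits on it.

```bash
python3 - <<'E'
from h import *
s=load('top'); R=lambda u,v,z: ray(s,u/6+280-.42,v/6+190-.42,z)[:2]
F=R(135,114,62);b1,b2,t=R(284,100,21),R(256,184,21),R(88,37,3)
an=lambda v:np.degrees(np.arctan2(v[1],v[0]))
print(F,b1,b2,t,an(t-b1),an(b1-b2)+90,np.hypot(*(t-b1)),np.hypot(*(b1-b2)))
th=np.radians(.5*(an(t-b1)+an(b1-b2)+90));u=np.array([np.cos(th),np.sin(th)]);l=np.array([-u[1],u[0]])
O=(b1+b2)/2+55*u;print(np.degrees(th),'O',O,'foot in wedge',(F-O)@u,(F-O)@l)
E
```

```text
[549.2  54.3] [556.9 -21.8] [513.2  -6.8] [591.6  81.3] 71.39849414765652 71.05524592247097 108.78281114220206 46.202705548484865
71.22687003506374 O [552.750194   37.7740159] foot in wedge 14.504277019592994 8.679745156609073
```

```bash
python3 -m jog '0.5 0.016 0 0 0 0 1;0.6 0 0 0 0 0 1;0.6 0 0 0 0 0 1;0.435 0 0 0 0 0 1;0 0 0 0 0 0 1'; python3 -m jog '0 0 0.1 0 0 0 1;0 0 0.1 0 0 0 1;0 0 0 0 0 0 1'
```

```text
time: 10.8
tool_pos: [547.6, 58.3, 259.7]
tcp_rot: [-179.8, -0.0, 77.2]
ft_force: [0.5, 0.1, -0.5]
finger_gap: -0.1
grip_force: 0.0
time: 11.18
tool_pos: [547.2, 54.2, 239.7]
tcp_rot: [-179.8, 0.0, 76.9]
ft_force: [0.1, 0.4, -0.8]
finger_gap: -0.2
grip_force: 0.0
```

```bash
python3 -m jog '0 0.02 0.02 0 0 0 1;0 0 0.01 0 0 0 1;0 0 0.01 0 0 0 1'; python3 -m jog '0 0 0.01 0 0 0 1;0 0 0 0 0 0 1';python3 -m jog '0 0 0.01 0 0 0 1;0 0 0 0 0 0 1'
```

```text
time: 11.55
tool_pos: [550.3, 54.8, 238.0]
tcp_rot: [180.0, -0.0, 76.9]
ft_force: [-0.3, -0.1, -0.2]
finger_gap: 0.1
grip_force: 0.0
time: 11.8
tool_pos: [550.1, 54.9, 236.7]
tcp_rot: [-180.0, 0.0, 77.0]
ft_force: [-0.0, 0.3, -0.7]
finger_gap: 0.3
grip_force: 0.0
time: 12.05
tool_pos: [550.1, 54.9, 235.6]
tcp_rot: [-180.0, 0.0, 77.0]
ft_force: [0.3, 0.3, -0.1]
finger_gap: 0.3
grip_force: 0.0
```

```bash
python3 -m jog '0 0 0.005 0 0 0 1;0 0 0 0 0 0 1';python3 -m jog '0 0 0.005 0 0 0 1;0 0 0 0 0 0 1';python3 -m jog '0 0 0.005 0 0 0 1;0 0 0 0 0 0 1'
```

```text
time: 12.3
tool_pos: [550.1, 54.9, 235.1]
tcp_rot: [-180.0, 0.0, 77.0]
ft_force: [1.0, -0.6, 0.2]
finger_gap: 0.1
grip_force: 0.0
time: 12.55
tool_pos: [550.2, 54.9, 234.9]
tcp_rot: [180.0, -0.0, 77.0]
ft_force: [-1.4, -0.1, 4.1]
finger_gap: -0.1
grip_force: 1.3
time: 12.8
tool_pos: [550.2, 54.8, 234.8]
tcp_rot: [180.0, 0.0, 77.0]
ft_force: [-4.5, -0.4, 6.5]
finger_gap: 0.0
grip_force: 3.4
```

```bash
python3 -m jog '0 0 0.003 0 0 0 1;0 0 0 0 0 0 1;0 0 0 0 0 0 1;0 0 0 0 0 0 1'; python3 -m jog '0 0 -0.02 0 0 0 1;0 0 -0.1 0 0 0 1;-0.1 0 -0.4 0 0 0 1;-0.5 0 -0.3 0 0 0 1;-0.6 0 0 0 0 0 1';python3 -m jog '-0.6 0 -0.1 0 0 0 1;-0.5 0 0 0 0 0 1;-0.2 0 0 0 0 0 1;0 0 0 0 0 0 1;0 0 0 0 0 0 1';python3 - <<'E'
from h import *
s=shot('top','t7.png');t=shot('side','s7.png');a=cv2.resize(s['img'][180:260,240:340],None,fx=5,fy=5,interpolation=2);b=cv2.resize(t['img'][170:250,250:310],None,fx=5,fy=5,interpolation=2)
cv2.imwrite('pics/c7.png',np.hstack([a,b])[:,:,::-1])
E
```

```text
time: 13.3
tool_pos: [550.3, 54.8, 234.8]
tcp_rot: [180.0, 0.0, 77.0]
ft_force: [-4.0, -0.5, 9.2]
finger_gap: 0.0
grip_force: 4.5
time: 13.92
tool_pos: [524.1, -62.8, 320.1]
tcp_rot: [179.6, -0.0, 77.1]
ft_force: [0.5, -1.6, 0.1]
finger_gap: -0.2
grip_force: 0.0
time: 14.55
tool_pos: [494.0, -187.7, 325.8]
tcp_rot: [-180.0, -0.0, 77.0]
ft_force: [0.5, -0.7, -0.1]
finger_gap: -0.0
grip_force: 0.0
```

View pics/c7.png

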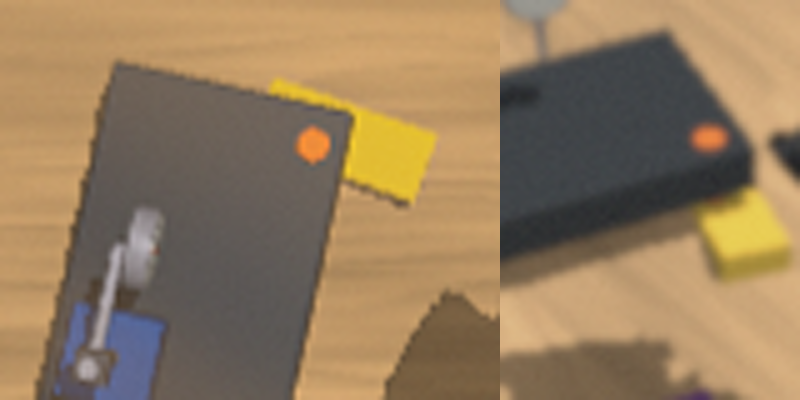

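The wedge is under the foot, with its back corners at (436,135) and (412,205). The plate corner at (352,113) is where it started, and the hand is clear. The dot held firm at 9 N with no sinking.

```bash
python3 -c "from bench import *; print(hand_in())"
```

```text
the job is handed in; nothing more can be done
None
```

I pushed the wedge snug under the orange foot (yawed about 7° and 9 mm off its centreline); the plate held firm under a 9 N press on the dot and hadn't visibly shifted, and I handed the job in at about 15 s with the hand clear.

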